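Fetch the hemmed-in spice tin for weighing

ROBOT

A 7-joint arm with a two-finger parallel gripper is mounted at the origin on the work surface. World frame = base frame: x ahead of the robot, y to its left, z up, the work surface at z = 0. Lengths are in m, angles in rad, forces in N, time in s.
With the tool pointing down it reaches from about 0.35 to 0.9 m from the base axis. Payload 19.9 kg.
Tool frame: the origin (TCP) lies on the front face of the gripper's body, between the roots of the fingers; the fingertips stand 73 mm ahead of it and the grasp point (between the pads) lies 54 mm ahead of it; z points along the fingers, y is the line along which they close (so a half turn about z gives the same grasp; the last joint's range is limited). The gripper opens to 85 mm and grips with 20 to 120 N. Pads are 22 mm wide; open, the fingers measure 114 mm over their backs; the gripper's body (76 mm by 85 mm) begins 54 mm behind the grasp point. The pads swing forward as they close: fully open they stand 13 mm farther back than shut.
Start: joints at [-1.351, 0.417, -0.01, 1.614, 0.005, 1.111, -0.053], TCP at [0.161, 0.604, 0.304] pointing down, gripper open.
Joint ranges: [-2.81, 2.81], [-0.39, 2.02], [-1.27, 1.25], [0.06, 2.57], [-1.19, 4.33], [0.19, 2], [-2.82, 2.82]. Speed limits (rad/s): [1.89, 1.89, 2.39, 2.39, 3.01, 3.01, 3.01].

INTERFACE

Orientations are given as a unit quaternion [w, x, y, z].
In Python, from plant import robot gives the robot as it stands.
- The arm moves only by the shell command python3 -m inch 'ROWS'. ROWS is a JSON object of lists of equal length, an entry for each row: "linear": the shift along the tool's x, y, z each as a share of 0.4 m, from -1 to 1, a list of three; "twist": the turn, a rotation vector about the tool's x, y, z each as a share of 180 degrees, from -1 to 1, a list of three; "hand": the opening, from -1 (shut) to 1 (fully open). In form: {"linear": [[x, y, z], ...], "twist": [[wx, wy, wz], ...], "hand": [hand, ...]}. A call has 1 to 12 rows; each row shifts and turns the commanded pose from where the row before left it, along the tool's axes as they then stand; what a row does not reach is not made up. A row lasts 1/12 s, in which the tool goes at most 41.7 mm and 7.16 degrees, less where a joint would pass 70% of its speed; a pose out of reach is approached as far as the arm can. A call with a number of a shift or a turn outside -1 to 1 is refused whole. A call with a gripper value outside its range is refused whole. The fingers move at their own pace and stop on an object; the grip force is fixed at half the most. Time passes only in rows, so rows that do not move let the fingers close. It gives the time, the measured TCP pose, the force, the opening and the grip force at its end, in the units of the state.
- robot.get_obs(): the state, without advancing time (a new reading comes with each control period).
- robot.snapshot(name): name is "scene" or "top" or "wrist"; returns a dict with "frame" (420x560x3 uint8, red, green, blue), "z_map" (420x560 float32, m along the optical axis (not along the pixel's ray), 0 where there is no reading), "vfov" (degrees; the focal length in pixels is half the picture's height over the tangent of half this angle, whatever the lens; pixels are square), "cx", "cy" (the principal point, pixels), "position" and "attitude" of the camera in the world. Camera axes: x right, y down, z forward; pixel columns grow to the right and rows downward; lengths in m; the calibration is good to about 2 mm. A picture is of the moment at which its call begins.
- robot.close_job(): hands the job in; it is judged then, once.
The state is a dict: "clock": time; "joints": joint angles; "joint_velocities": joint speeds; "tau": joint torques, N m; "position": TCP position; "eef_rot": TCP orientation; "ft_force": force on the tool from outside, world axes, zero at the start; "ft_torque": the same for the moment, N m; "finger_gap": opening from 0.0 (shut) to 1.0 (fully open); "finger_force": force on a finger pad.
Only numpy, scipy, OpenCV 4.12 (cv2) and the standard library are available. Lean on these libraries where they do the work, as an engineer would, in place of code of your own. Each camera call takes 0.05 s, during which the arm holds its last target. There are 200 camera calls.

TASK

The low steel spice tin is hemmed in by the glass jar, the square canister and the pepper mill: first clear all three onto the wooden board, then stand the tin in the middle of the scale's pan. Only when the tin is on the scale, put the three back, each centred on the coaster it stood on at the start. Keep all four upright throughout and leave them standing, let go.

Things in the scene. Friction and masses are not known exactly. Their poses are not given: they have to be found in the camera images.
- tin: low round steel spice tin with lid, 56 mm diameter, 45 mm high, about 120 g, standing on the bare ledge at the start between the three tall vessels (their centres are 72 mm from its centre, on three of its four sides; the side away from the robot is open). Origin: centre of its underside; z up.
- jar: round glass jar shut with a steel screw lid; body 60 mm diameter and straight up to 94 mm, lid 56 mm diameter from 100 to 120 mm height; about 280 g. Stands on the round coaster at the start. Origin: centre of its underside; z up.
- canister: square white ceramic canister with a pale wooden lid; body 56 x 56 mm with its sides along its own x and y, straight up to 100 mm, lid 50 x 50 mm up to 112 mm; about 300 g. Stands on the square coaster at the start. Origin: centre of its underside; z up.
- mill: round dark-wood pepper mill; foot 54 mm diameter, narrower waist, straight head 46 mm diameter from 62 to 102 mm height, small steel button on top up to 122 mm; about 200 g. Stands on the hexagonal coaster at the start. Origin: centre of its underside; z up.
- coaster_jar: round cork coaster, 84 mm diameter, 5 mm thick, fixed: the jar's place. Origin: centre of its underside.
- coaster_canister: square cork coaster, 80 x 80 mm, 5 mm thick, fixed: the canister's place. Origin: centre of its underside.
- coaster_mill: hexagonal cork coaster, 84 mm across corners, 5 mm thick, fixed: the mill's place. Origin: centre of its underside.
- board: wooden cutting board lying to one side of the group (left or right), fixed: the area to clear things onto. 300 mm along its x, 130 mm along its y, 15 mm thick, free of other things; holds the three in a row along x about 100 mm apart. Origin: centre of its underside.
- scale: white kitchen scale on the other side of the group, fixed and rigid, with a flat round steel pan 124 mm in diameter whose top is 45 mm above the ledge; housing 190 x 150 x 30 mm under it, its dark display at the -x end. Origin: at ledge height straight below the pan's centre; x points away from the display.

How it is judged:
By the outcome, as a careful person would: the job done as asked, in the order asked, and still so for the second after the job is handed in, with the robot touching nothing.
It also fails if it takes over 138 s, if anything falls off the work surface, if the arm or the gripper's body presses on something with over 40 N, if the wrist force passes 120 N, or if a joint passes its speed limit or range.

## Working session

There is one attempt and no reset: what is moved stays moved. The work goes in short steps, Python scripts to look and compute and a shell command to move; the robot and the scene stay as the last step left them, time stands still between calls to the robot, and variables do not carry over. Pictures are saved under pics/ and viewed, at most 14 in all, crops included, and the job is handed in when it is done.

```bash
mkdir -p pics
cat > h.py <<'E'
import numpy as np, cv2
from scipy.spatial.transform import Rotation as R
from plant import robot
def rot(q): return R.from_quat([q[1],q[2],q[3],q[0]]).as_matrix()
def cloud(s):
    f=210/np.tan(np.radians(s['vfov'])/2); v,u=np.mgrid[:420,:560]; z=s['z_map']
    p=np.stack([(u-s['cx'])*z/f,(v-s['cy'])*z/f,z],-1)
    a=np.array(s['attitude']); M=a if a.shape==(3,3) else rot(a)
    w=p@M.T+np.array(s['position']); w[z==0]=np.nan; return w
def save(s,n): cv2.imwrite('pics/'+n+'.png',s['frame'][:,:,::-1])
E
ls
python3 - <<'E'
from h import *
o=robot.get_obs(); print({k:o[k] for k in('clock','position','eef_rot','finger_gap','ft_force')})
for n in('top','scene'):
    s=robot.snapshot(n); save(s,n+'0'); np.save(n+'0.npy',cloud(s)); print(n,s['vfov'],s['cx'],s['cy'],s['position'],s['attitude'])
E
```

```text
h.py
pics
{'clock': 0.0, 'position': array([0.16107649, 0.60362971, 0.30325045]), 'eef_rot': array([-4.25693925e-05,  1.30030217e-01,  9.91509846e-01, -6.05632570e-04]), 'finger_gap': 1.0033250438269525, 'ft_force': array([ 0.17640267, -0.52722653, -0.33283585])}
top 55.41131067715738 276.75631501935914 210.32687007249666 [0.43335371 0.0103861  0.89067775] [ 0.02895992 -0.70440544  0.70710989 -0.05449688]
scene 51.42349414706054 281.0825282963066 207.17540312540171 [0.93134597 0.30141086 0.69408729] [-0.14221889  0.41236274  0.85137867 -0.2913505 ]
```

View pics/top0.png

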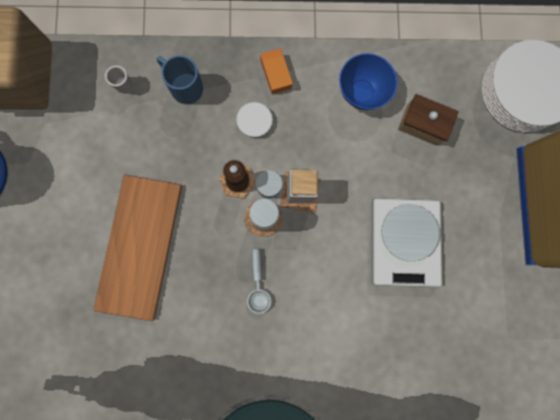

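View pics/scene0.png

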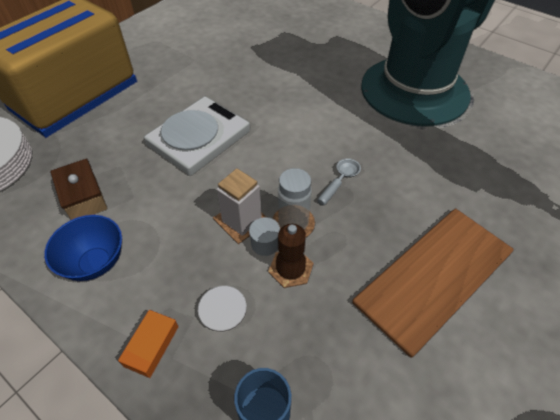

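Robot is at the bottom of the top view. The mill (236,176), tin (268,183), canister (303,186) and jar (264,213) form the group. The board (138,248) is on the left and the scale pan (410,232) on the right. A white dish (255,120) sits behind, and a scoop (258,280) in front.

```bash
cat >> h.py <<'E'
def blob(w,u,v,zl,zh,r=30):
    m=np.zeros(w.shape[:2],bool); m[max(v-r,0):v+r,max(u-r,0):u+r]=1
    m&=(w[...,2]>zl)&(w[...,2]<zh)
    n,l=cv2.connectedComponents(m.astype(np.uint8))
    k=max(range(1,n),key=lambda i:(l==i).sum()); p=w[l==k]
    (c,s,a)=cv2.minAreaRect(p[:,:2].astype(np.float32)*1000); cc,rr=cv2.minEnclosingCircle(p[:,:2].astype(np.float32)*1000)
    return 'n%d z%.4f rect c(%.1f %.1f) s(%.1f %.1f) a%.1f | circ(%.1f %.1f) r%.1f'%(len(p),np.median(p[:,2]),*c,*s,a,*cc,rr)
E
python3 - <<'E'
from h import *
w=np.load('top0.npy')
for n,u,v in [('floor',330,280),('jar',264,210),('can',303,180),('mill',233,170),('tin',268,181),('board',138,248),('pan',410,232),('house',380,270),('cjar',262,232),('ccan',316,205)]: print(n,w[v,u])
f=w[280,330,2]
for n,a in dict(jar=(264,210,.108,.13),can=(303,182,.104,.12),mill=(235,172,.085,.107),millbtn=(235,172,.106,.13,),tin=(268,182,.035,.055,20),board=(138,248,.009,.025,90),pan=(410,232,.038,.055,50),house=(408,240,.022,.036,60),cost=(268,200,.0028,.009,55),scoop=(258,285,.006,.1,40),dish=(255,120,.006,.2,30)).items():
    print(n,blob(w,*a))
s=np.load('scene0.npy')
print('scene'); 
for n,a in dict(jar=(295,180,.108,.13),can=(240,183,.104,.12),millbtn=(292,230,.106,.13),tin=(265,233,.035,.055,25),board=(435,280,.009,.025,100),pan=(190,130,.038,.055,50)).items(): print(n,blob(s,*a))
E
```

```text
floor [ 0.38390453 -0.13867689  0.00163889]
jar [0.52471446 0.00700448 0.12626956]
can [ 0.5851744  -0.06998298  0.11751031]
mill [0.60306271 0.0670061  0.12616181]
tin [ 0.59688338 -0.00206006  0.04636808]
board [0.45597887 0.27818252 0.01487804]
pan [ 0.48648358 -0.30631291  0.04407323]
house [ 0.40593502 -0.24165757  0.03284341]
cjar [0.49021047 0.01100315 0.00403505]
ccan [ 5.51035319e-01 -1.10895829e-01 -4.92346828e-04]
jar n657 z0.1254 rect c(519.5 8.9) s(54.0 54.2) a89.4 | circ(520.0 8.1) r27.9
can n687 z0.1172 rect c(580.5 -71.5) s(54.6 52.5) a87.5 | circ(581.4 -70.9) r36.8
mill n49 z0.0980 rect c(590.7 64.6) s(15.4 42.8) a8.7 | circ(598.1 65.7) r21.4
millbtn n410 z0.1151 rect c(605.1 66.3) s(45.0 43.7) a0.5 | circ(605.4 66.9) r22.8
tin n531 z0.0455 rect c(592.1 -3.1) s(53.7 54.7) a89.4 | circ(592.8 -2.7) r28.0
board n8423 z0.0152 rect c(460.1 279.8) s(130.4 300.3) a79.8 | circ(460.1 279.7) r160.9
pan n2573 z0.0458 rect c(485.7 -304.9) s(122.7 122.1) a43.4 | circ(486.2 -305.5) r62.2
house n3319 z0.0307 rect c(466.6 -304.3) s(150.6 190.1) a88.1 | circ(465.8 -304.2) r118.1
cost n366 z0.0056 rect c(579.5 -73.6) s(83.8 82.2) a80.7 | circ(580.0 -73.1) r55.8
scoop n588 z0.0147 rect c(385.3 19.0) s(138.9 49.4) a0.4 | circ(385.3 19.8) r69.5
dish n954 z0.0184 rect c(743.4 29.6) s(78.7 78.4) a89.5 | circ(743.6 29.5) r40.1
scene
jar n777 z0.1251 rect c(521.8 11.1) s(55.5 54.2) a1.3 | circ(521.6 10.3) r28.8
can n829 z0.1170 rect c(584.8 -68.5) s(54.0 53.2) a89.0 | circ(584.9 -67.7) r35.6
millbtn n522 z0.1150 rect c(608.5 70.1) s(43.6 44.8) a42.5 | circ(607.5 69.1) r23.4
tin n676 z0.0453 rect c(595.2 -0.7) s(56.8 52.8) a38.4 | circ(595.5 -1.7) r29.1
board n11172 z0.0153 rect c(462.0 282.0) s(130.4 301.7) a79.8 | circ(461.7 282.7) r161.6
pan n1760 z0.0453 rect c(487.6 -302.9) s(123.8 122.7) a82.4 | circ(487.7 -302.7) r63.1
```

```bash
python3 -m inch '{"linear":[[0,0,0],[0,0,0],[0,0,0],[-0.05,-0.075,0],[-0.05,-0.075,0],[-0.05,-0.075,0],[-0.05,-0.075,0],[-0.05,-0.075,0],[-0.05,-0.075,0],[-0.05,-0.075,0],[-0.05,-0.075,0],[-0.05,-0.075,0]],"twist":[[0,0,-0.0277],[0,0,-0.0277],[0,0,-0.0277],[0,0,0],[0,0,0],[0,0,0],[0,0,0],[0,0,0],[0,0,0],[0,0,0],[0,0,0],[0,0,0]],"hand":[1,1,1,1,1,1,1,1,1,1,1,1]}'
python3 -m inch '{"linear":[[-0.05,-0.075,0],[-0.05,-0.075,0],[-0.05,-0.075,0],[-0.05,-0.075,0],[-0.05,-0.075,0],[-0.05,-0.075,0],[-0.05,-0.075,0],[-0.05,-0.075,0],[0,0,0],[0,0,0]],"twist":[[0,0,0],[0,0,0],[0,0,0],[0,0,0],[0,0,0],[0,0,0],[0,0,0],[0,0,0],[0,0,0],[0,0,0]],"hand":[1,1,1,1,1,1,1,1,1,1]}'
python3 - <<'E'
from h import *
o=robot.get_obs(); print(o['clock'],o['position'],rot(o['eef_rot']))
s=robot.snapshot('wrist'); save(s,'w1'); np.save('w1.npy',cloud(s)); print(s['position'],s['attitude'],s['vfov'])
E
```

```text
clock: 1.1
position: [0.3418, 0.3322, 0.3038]
eef_rot: [-0.0, -0.0, 1.0, -0.0]
ft_force: [0.1, 0.6, -0.0]
finger_gap: 1.003
finger_force: 0.0
clock: 1.93
position: [0.5018, 0.0922, 0.3036]
eef_rot: [-0.0, 0.002, 1.0, -0.0]
ft_force: [0.1, 0.7, -0.1]
finger_gap: 1.004
finger_force: 0.0
1.9333 [0.50180313 0.09221413 0.30357301] [[-9.99994978e-01  3.13278476e-03 -4.80058674e-04]
 [ 3.13315860e-03  9.99994787e-01 -7.79965865e-04]
 [ 4.77612706e-04 -7.81466047e-04 -9.99999581e-01]]
[0.42019963 0.09235026 0.37296364] [0.11255625 0.69937229 0.69683155 0.11240681] 62.44895232447863
```

View pics/w1.png

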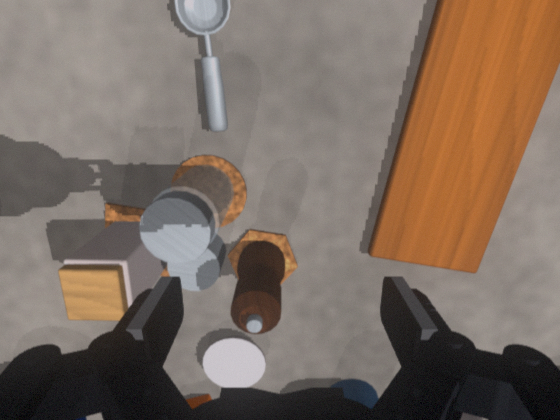

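The wrist view (robot at top) shows the canister lid at (95,290), jar lid (178,228), tin (195,265) behind it, mill (255,290) and the board on the right. The moves are accurate.

Run:
```python
from h import *
w=np.load('w1.npy')
for n,a in dict(jar=(178,230,.108,.135,50),can=(95,290,.105,.13,50),mill=(255,300,.1,.14,50),tin=(200,265,.035,.055,40),board=(450,130,.009,.025,150),dish=(235,360,.006,.2,40)).items():
    print(n,blob(w,*a))
```

```text
jar n4143 z0.1239 rect c(519.2 8.9) s(55.0 55.2) a45.8 | circ(519.4 9.0) r28.0
can n3461 z0.1156 rect c(581.2 -70.3) s(50.7 50.7) a88.9 | circ(581.5 -70.7) r34.9
mill n1891 z0.1129 rect c(604.8 67.9) s(45.0 45.6) a84.1 | circ(604.8 68.3) r23.5
tin n1430 z0.0438 rect c(598.2 0.2) s(43.4 55.7) a20.6 | circ(592.5 -1.5) r28.5
board n33523 z0.0143 rect c(469.1 279.3) s(130.7 279.9) a79.8 | circ(471.9 277.0) r149.4
dish n2589 z0.0166 rect c(741.5 30.0) s(77.5 79.0) a2.0 | circ(743.2 29.9) r40.6
```

```bash
python3 -m inch '{"linear":[[-0.015,-0.0693,0.04],[-0.015,-0.0693,0.04],[-0.015,-0.0693,0.04],[0,0,0.075],[0,0,0.075],[0,0,0.075],[0,0,0.05],[0,0,0.02],[0,0,0]],"twist":[[0,0,0],[0,0,0],[0,0,0],[0,0,0],[0,0,0],[0,0,0],[0,0,0],[0,0,0],[0,0,0]],"hand":[1,1,1,1,1,1,1,1,1]}'
python3 -m inch '{"linear":[[0,0,0],[0,0,0],[0,0,0],[0,0,0],[0,0,0]],"twist":[[0,0,0],[0,0,0],[0,0,0],[0,0,0],[0,0,0]],"hand":[-1,-1,-1,-1,-1]}'
```

```text
clock: 2.73
position: [0.5184, 0.0117, 0.1366]
eef_rot: [-0.001, -0.001, 1.0, -0.0]
ft_force: [0.0, -0.4, -1.0]
finger_gap: 0.997
finger_force: 0.0
clock: 3.15
position: [0.5202, 0.0109, 0.1398]
eef_rot: [0.001, -0.0, 1.0, 0.0]
ft_force: [-0.9, -1.6, 10.0]
finger_gap: 0.688
finger_force: 61.0
```

```bash
python3 -m inch '{"linear":[[0,0,-0.03],[0,0,-0.06],[0,0,-0.06],[0.02,0.036,0],[0.04,0.073,0],[0.04,0.073,0],[0.04,0.073,0],[0.04,0.073,0],[0.04,0.073,0],[0.04,0.073,0],[0.04,0.073,0],[0.04,0.073,0]],"twist":[[0,0,0],[0,0,0],[0,0,0],[0,0,0],[0,0,0],[0,0,0],[0,0,0],[0,0,0],[0,0,0],[0,0,0],[0,0,0],[0,0,0]],"hand":[-1,-1,-1,-1,-1,-1,-1,-1,-1,-1,-1,-1]}'
python3 -m inch '{"linear":[[0.04,0.073,0],[0.02,0.036,0],[0,0,0.04],[0,0,0.04],[0,0,0.03],[0,0,0]],"twist":[[0,0,0],[0,0,0],[0,0,0],[0,0,0],[0,0,0],[0,0,0]],"hand":[-1,-1,-1,-1,-1,-1]}'
python3 - <<'E'
from h import *
o=robot.get_obs(); print(o['clock'],o['position'],rot(o['eef_rot'])[:,2],o['ft_force'])
s=robot.snapshot('scene'); save(s,'s1')
E
```

```text
clock: 4.15
position: [0.3823, 0.2601, 0.1994]
eef_rot: [0.001, -0.0, 1.0, 0.001]
ft_force: [1.0, 0.3, -2.8]
finger_gap: 0.683
finger_force: 64.5
clock: 4.65
position: [0.3586, 0.302, 0.1533]
eef_rot: [-0.001, -0.0, 1.0, -0.001]
ft_force: [-1.1, -1.7, -3.8]
finger_gap: 0.685
finger_force: 64.5
4.65 [0.35859166 0.30202106 0.15332685] [-0.00103701 -0.0014078  -0.99999847] [-1.08346002 -1.70006017 -3.80221132]
```

View pics/s1.png

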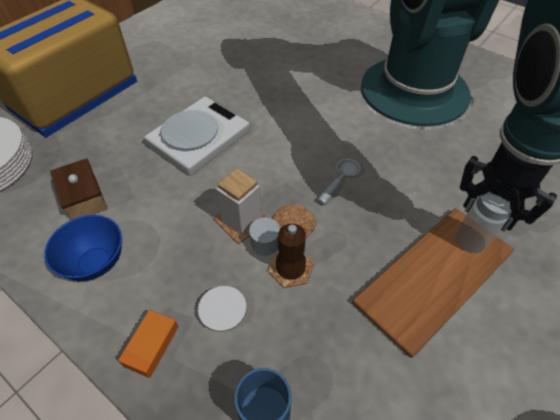

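The jar is held upright over the near end of the board at (490,210). I'll lower it gently until contact.

```bash
for i in 1; do python3 -m inch '{"linear":[[0,0,0.0025],[0,0,0.0025],[0,0,0]],"twist":[[0,0,0],[0,0,0],[0,0,0]],"hand":[-1,-1,-1]}'; python3 -m inch '{"linear":[[0,0,0.0025],[0,0,0.0025],[0,0,0]],"twist":[[0,0,0],[0,0,0],[0,0,0]],"hand":[-1,-1,-1]}' ;done
```

```text
clock: 4.95
position: [0.3595, 0.3025, 0.1527]
eef_rot: [0.0, -0.0, 1.0, 0.0]
ft_force: [-0.0, 0.1, -3.2]
finger_gap: 0.684
finger_force: 64.5
clock: 5.2
position: [0.3593, 0.3024, 0.15]
eef_rot: [0.0, -0.0, 1.0, 0.0]
ft_force: [0.3, 0.9, -2.1]
finger_gap: 0.688
finger_force: 64.7
```

```bash
python3 -m inch '{"linear":[[0,0,0.0025],[0,0,0],[0,0,0]],"twist":[[0,0,0],[0,0,0],[0,0,0]],"hand":[-1,-1,-1]}'; python3 -m inch '{"linear":[[0,0,0],[0,0,0],[0,0,0],[0,0,0],[0,0,0]],"twist":[[0,0,0],[0,0,0],[0,0,0],[0,0,0],[0,0,0]],"hand":[1,1,1,1,1]}'
```

```text
clock: 5.45
position: [0.3597, 0.3024, 0.1497]
eef_rot: [0.0, 0.0, 1.0, 0.0]
ft_force: [-3.1, -5.1, 17.7]
finger_gap: 0.688
finger_force: 66.4
clock: 5.87
position: [0.3592, 0.3024, 0.1489]
eef_rot: [-0.0, -0.0, 1.0, -0.0]
ft_force: [-0.8, 0.1, -0.2]
finger_gap: 0.998
finger_force: 0.0
```

```bash
python3 -m inch '{"linear":[[0,0,-0.06],[0,0,-0.08],[0,0,-0.0475],[-0.0616,-0.0586,0],[-0.0616,-0.0586,0],[-0.0616,-0.0586,0],[-0.0616,-0.0586,0],[-0.0616,-0.0586,0],[-0.0616,-0.0586,0],[-0.0616,-0.0586,0],[-0.0616,-0.0586,0],[-0.0616,-0.0586,0]],"twist":[[0,0,0],[0,0,0],[0,0,0],[0,0,0],[0,0,0],[0,0,0],[0,0,0],[0,0,0],[0,0,0],[0,0,0],[0,0,0],[0,0,0]],"hand":[1,1,1,1,1,1,1,1,1,1,1,1]}'
python3 -m inch '{"linear":[[-0.0616,-0.0586,0],[0,0,0.06],[0,0,0.06],[0,0,0.05],[0,0,0.04],[0,0,0],[0,0,0]],"twist":[[0,0,0],[0,0,0],[0,0,0],[0,0,0],[0,0,0],[0,0,0],[0,0,0]],"hand":[1,1,1,1,1,1,1]}'
```

```text
clock: 6.87
position: [0.582, 0.0901, 0.2238]
eef_rot: [-0.0, -0.0, 1.0, -0.0]
ft_force: [-0.4, 1.2, 0.3]
finger_gap: 1.001
finger_force: 0.0
clock: 7.45
position: [0.6055, 0.0679, 0.1396]
eef_rot: [-0.001, -0.0, 1.0, -0.0]
ft_force: [0.8, 0.2, 0.0]
finger_gap: 1.001
finger_force: 0.0
```

```bash
python3 -m inch '{"linear":[[0,0,0],[0,0,0],[0,0,0],[0,0,0],[0,0,0],[0,0,-0.025],[0,0,-0.05],[0,0,-0.05]],"twist":[[0,0,0],[0,0,0],[0,0,0],[0,0,0],[0,0,0],[0,0,0],[0,0,0],[0,0,0]],"hand":[-1,-1,-1,-1,-1,-1,-1,-1]}'
python3 -m inch '{"linear":[[0.01,0.03,0],[0.0166,0.0696,0],[0.0166,0.0696,0],[0.0166,0.0696,0],[0.0166,0.0696,0],[0.0166,0.0696,0],[0.0166,0.0696,0],[0.008,0.04,0],[0,0,0.04],[0,0,0.035],[0,0,0.015],[0,0,0]],"twist":[[0,0,0],[0,0,0],[0,0,0],[0,0,0],[0,0,0],[0,0,0],[0,0,0],[0,0,0],[0,0,0],[0,0,0],[0,0,0],[0,0,0]],"hand":[-1,-1,-1,-1,-1,-1,-1,-1,-1,-1,-1,-1]}'
python3 -m inch '{"linear":[[0,0,0.0025],[0,0,0.0025],[0,0,0]],"twist":[[0,0,0],[0,0,0],[0,0,0]],"hand":[-1,-1,-1]}'
```

```text
clock: 8.12
position: [0.6053, 0.0679, 0.1908]
eef_rot: [-0.0, -0.0, 1.0, -0.0]
ft_force: [-0.1, 0.3, -1.5]
finger_gap: 0.523
finger_force: 61.6
clock: 9.12
position: [0.5578, 0.263, 0.1527]
eef_rot: [-0.001, -0.0, 1.0, -0.001]
ft_force: [-0.8, 0.2, -1.4]
finger_gap: 0.525
finger_force: 61.7
clock: 9.37
position: [0.5589, 0.263, 0.1525]
eef_rot: [0.0, 0.0, 1.0, 0.0]
ft_force: [1.0, -0.1, -2.0]
finger_gap: 0.522
finger_force: 61.7
```

```bash
python3 -m inch '{"linear":[[0,0,0.003],[0,0,0],[0,0,0]],"twist":[[0,0,0],[0,0,0],[0,0,0]],"hand":[-1,-1,-1]}' | grep -E "pos|ft_"; python3 -m inch '{"linear":[[0,0,0.003],[0,0,0],[0,0,0]],"twist":[[0,0,0],[0,0,0],[0,0,0]],"hand":[-1,-1,-1]}'| grep -E "pos|ft_"
```

```text
position: [0.5589, 0.2631, 0.1512]
ft_force: [-0.5, -0.0, 3.9]
position: [0.5592, 0.263, 0.1511]
ft_force: [-6.7, -4.0, 22.6]
```

```bash
python3 -m inch '{"linear":[[0,0,0],[0,0,0],[0,0,0],[0,0,0],[0,0,0],[0,0,-0.05],[0,0,-0.08],[0,0,-0.06]],"twist":[[0,0,0],[0,0,0],[0,0,0],[0,0,0],[0,0,0],[0,0,0],[0,0,0],[0,0,0]],"hand":[1,1,1,1,1,1,1,1]}'
python3 -m inch '{"linear":[[-0.00575,-0.0834,0],[-0.00575,-0.0834,0],[-0.00575,-0.0834,0],[-0.00575,-0.0834,0],[-0.00575,-0.0834,0],[-0.00575,-0.0834,0],[-0.00575,-0.0834,0],[-0.00575,-0.0834,0],[-0.00575,-0.0834,0],[-0.00575,-0.0834,0],[0,0,0],[0,0,0]],"twist":[[0,0,0],[0,0,0],[0,0,0],[0,0,0],[0,0,0],[0,0,0],[0,0,0],[0,0,0],[0,0,0],[0,0,0],[0,0,0],[0,0,0]],"hand":[1,1,1,1,1,1,1,1,1,1,1,1]}'
python3 - <<'E'
from h import *
s=robot.snapshot('top'); save(s,'t2');w=cloud(s)
for n,a in dict(jar=(120,280,.118,.14,60),mill=(150,190,.105,.14,60)).items(): print(n,blob(w,*a))
E
```

```text
clock: 10.53
position: [0.5587, 0.2629, 0.2269]
eef_rot: [-0.0, -0.0, 1.0, -0.0]
ft_force: [0.4, 0.6, 0.2]
finger_gap: 1.002
finger_force: 0.0
clock: 11.53
position: [0.5815, -0.0726, 0.2255]
eef_rot: [-0.0, 0.002, 1.0, -0.0]
ft_force: [0.4, 0.0, -0.5]
finger_gap: 0.997
finger_force: 0.0
jar n825 z0.1350 rect c(360.2 298.3) s(54.5 54.8) a5.2 | circ(360.4 298.0) r28.1
mill n478 z0.1240 rect c(558.5 261.2) s(44.4 45.2) a71.1 | circ(559.4 261.5) r23.7
```

View pics/t2.png

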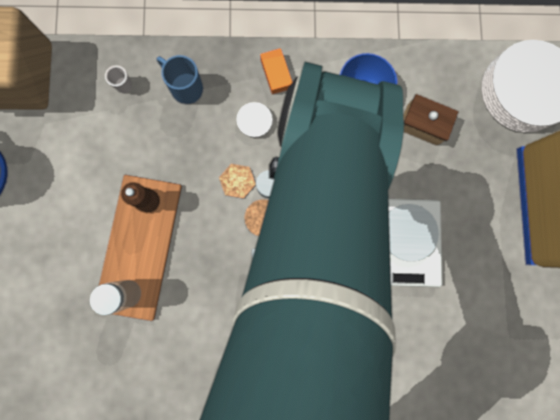

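The jar and mill stand on the board at (105,298) and (140,195), and the gripper is above the canister.

```bash
python3 -m inch '{"linear":[[0,0.006,0.05],[0,0,0.07],[0,0,0.06],[0,0,0.04],[0,0,0],[0,0,0]],"twist":[[0,0,0],[0,0,0],[0,0,0],[0,0,0],[0,0,0],[0,0,0]],"hand":[1,1,1,1,1,1]}'
python3 -m inch '{"linear":[[0,0,0],[0,0,0],[0,0,0],[0,0,0],[0,0,0],[0,0,-0.04],[0,0,-0.07],[0,0,-0.07],[0,0,-0.07],[0,0,-0.04]],"twist":[[0,0,0],[0,0,0],[0,0,0],[0,0,0],[0,0,0],[0,0,0],[0,0,0],[0,0,0],[0,0,0],[0,0,0]],"hand":[-1,-1,-1,-1,-1,-1,-1,-1,-1,-1]}'
```

```text
clock: 12.08
position: [0.5816, -0.067, 0.1373]
eef_rot: [-0.001, -0.001, 1.0, 0.0]
ft_force: [0.8, -0.4, 1.0]
finger_gap: 1.004
finger_force: 0.0
clock: 12.92
position: [0.5823, -0.0683, 0.2572]
eef_rot: [0.002, -0.0, 1.0, 0.0]
ft_force: [0.9, 0.0, -2.8]
finger_gap: 0.649
finger_force: 64.3
```

```bash
python3 -m inch '{"linear":[[0.0137,0.0397,0],[0.0275,0.0793,0],[0.0275,0.0793,0],[0.0275,0.0793,0],[0.0275,0.0793,0],[0.0275,0.0793,0],[0.0275,0.0793,0],[0.0275,0.0793,0],[0.0275,0.0793,0],[0.0275,0.0793,0],[0.0275,0.0793,0],[0.0137,0.0397,0]],"twist":[[0,0,0],[0,0,0],[0,0,0],[0,0,0],[0,0,0],[0,0,0],[0,0,0],[0,0,0],[0,0,0],[0,0,0],[0,0,0],[0,0,0]],"hand":[-1,-1,-1,-1,-1,-1,-1,-1,-1,-1,-1,-1]}'
python3 -m inch '{"linear":[[0,0,0.05],[0,0,0.07],[0,0,0.07],[0,0,0.045],[0,0,0.02],[0,0,0],[0,0,0]],"twist":[[0,0,0],[0,0,0],[0,0,0],[0,0,0],[0,0,0],[0,0,0],[0,0,0]],"hand":[-1,-1,-1,-1,-1,-1,-1]}'
```

```text
clock: 13.92
position: [0.4587, 0.2848, 0.2542]
eef_rot: [0.0, -0.002, 1.0, 0.001]
ft_force: [-0.1, 0.9, -2.3]
finger_gap: 0.652
finger_force: 64.3
clock: 14.5
position: [0.461, 0.2809, 0.1524]
eef_rot: [0.0, -0.0, 1.0, 0.0]
ft_force: [0.3, -0.5, -1.6]
finger_gap: 0.649
finger_force: 64.1
```

```bash
python3 -m inch '{"linear":[[0,0,0.003],[0,0,0],[0,0,0]],"twist":[[0,0,0],[0,0,0],[0,0,0]],"hand":[-1,-1,-1]}' | grep -E "pos|ft_"; python3 -m inch '{"linear":[[0,0,0.003],[0,0,0],[0,0,0]],"twist":[[0,0,0],[0,0,0],[0,0,0]],"hand":[-1,-1,-1]}'| grep -E "pos|ft_"
```

```text
position: [0.4609, 0.281, 0.1512]
ft_force: [-0.3, -0.8, -2.6]
position: [0.4606, 0.2808, 0.1492]
ft_force: [0.2, 0.3, -2.6]
```

```bash
python3 -m inch '{"linear":[[0,0,0.003],[0,0,0],[0,0,0]],"twist":[[0,0,0],[0,0,0],[0,0,0]],"hand":[-1,-1,-1]}' | grep -E "pos|ft_"; python3 -m inch '{"linear":[[0,0,0.002],[0,0,0],[0,0,0]],"twist":[[0,0,0],[0,0,0],[0,0,0]],"hand":[-1,-1,-1]}'| grep -E "pos|ft_"
```

```text
position: [0.4613, 0.2806, 0.1487]
ft_force: [-1.6, -2.5, 11.5]
position: [0.4614, 0.2806, 0.1486]
ft_force: [-6.3, -6.7, 27.4]
```

```bash
python3 -m inch '{"linear":[[0,0,0],[0,0,0],[0,0,0],[0,0,0],[0,0,0],[0,0,-0.05],[0,0,-0.09],[0,0,-0.09],[0,0,-0.07]],"twist":[[0,0,0],[0,0,0],[0,0,0],[0,0,0],[0,0,0],[0,0,0],[0,0,0],[0,0,0],[0,0,0]],"hand":[1,1,1,1,1,1,1,1,1]}'
python3 - <<'E'
from h import *
s=robot.snapshot('top'); save(s,'t3'); np.save('t3.npy',cloud(s))
E
python3 -m inch '{"linear":[[-0.01,-0.078,-0.01],[-0.01,-0.078,-0.01],[-0.01,-0.078,-0.01],[-0.01,-0.078,-0.01],[-0.01,-0.078,-0.01],[-0.01,-0.078,-0.01],[-0.01,-0.078,-0.01],[-0.01,-0.078,-0.01],[-0.01,-0.078,-0.01],[0,0,0],[0,0,0],[0,0,0]],"twist":[[0,0,0],[0,0,0],[0,0,0],[0,0,0],[0,0,0],[0,0,0],[0,0,0],[0,0,0],[0,0,0],[0,0,0],[0,0,0],[0,0,0]],"hand":[1,1,1,1,1,1,1,1,1,1,1,1]}'
python3 - <<'E'
from h import *
o=robot.get_obs(); print(o['position'])
s=robot.snapshot('wrist'); save(s,'w3'); np.save('w3.npy',cloud(s))
a=cv2.imread('pics/t3.png')[130:260,190:350]; a=cv2.resize(a,None,fx=3,fy=3); b=cv2.imread('pics/w3.png')
b=cv2.resize(b,None,fx=.57,fy=.57); c=np.zeros((390,480+b.shape[1],3),np.uint8); c[:,:480]=a; c[:b.shape[0],480:]=b; cv2.imwrite('pics/m3.png',c)
E
```

```text
clock: 16.25
position: [0.4608, 0.2807, 0.2695]
eef_rot: [0.0, -0.0, 1.0, 0.0]
ft_force: [0.1, 0.6, 0.2]
finger_gap: 1.004
finger_force: 0.0
clock: 17.3
position: [0.4966, 0.0003, 0.3029]
eef_rot: [-0.0, -0.0, 1.0, 0.0]
ft_force: [0.3, 0.8, 0.4]
finger_gap: 0.999
finger_force: 0.0
[4.96640851e-01 3.21015972e-04 3.02947319e-01]
```

View pics/m3.png

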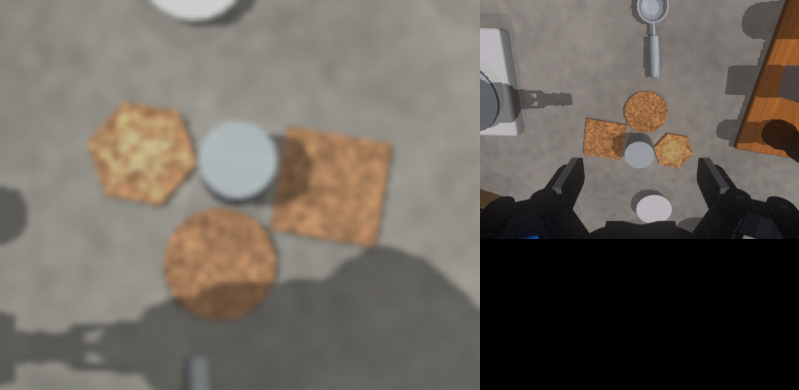

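All three coasters are clear now. In the top view they are the hexagon (237,181), round (263,218) and square (301,192), with the tin at (269,183); the wrist view shows the same layout.

```bash
cat >> h.py <<'E'
def cork(png,w,seeds,r):
    hsv=cv2.cvtColor(cv2.imread(png),cv2.COLOR_BGR2HSV)
    m=((hsv[...,1]>90)&(hsv[...,0]<25)&(np.nan_to_num(w[...,2])<.012)).astype(np.uint8)
    m=cv2.morphologyEx(m,cv2.MORPH_OPEN,np.ones((2,2),np.uint8))
    n,l,st,ce=cv2.connectedComponentsWithStats(m)
    for k,(u,v) in seeds.items():
        i=1+np.argmin(np.hypot(*(ce[1:]-[u,v]).T)+1e3*(st[1:,4]<60)); p=w[l==i][:,:2].astype(np.float32)*1000
        p=p[~np.isnan(p).any(1)]; h=cv2.convexHull(p); M=cv2.moments(h); c,s,a=cv2.minAreaRect(p); cc,rr=cv2.minEnclosingCircle(p)
        print(k,len(p),'hullcen %.1f %.1f'%(M['m10']/M['m00'],M['m01']/M['m00']),'rect %.1f %.1f s %.1f %.1f a %.1f'%(*c,*s,a),'circ %.1f %.1f r %.1f'%(*cc,rr))
E
python3 - <<'E'
from h import *
t=np.load('t3.npy'); w=np.load('w3.npy')
cork('pics/t3.png',t,dict(mill=(237,181),jar=(263,218),can=(301,192)),40); print('tin',blob(t,268,182,.035,.055,20))
cork('pics/w3.png',w,dict(mill=(338,263),jar=(289,195),can=(219,242)),40); print('tin',blob(w,279,270,.035,.055,40))
print('pan w',blob(w,20,170,.037,.06,60))
E
```

```text
mill 750 hullcen 604.0 64.5 rect 604.0 64.3 s 77.8 70.9 a 80.0 circ 603.9 64.3 r 39.5
jar 1047 hullcen 520.4 6.5 rect 520.5 6.3 s 78.6 80.3 a 0.4 circ 520.2 6.1 r 40.9
can 1178 hullcen 578.5 -77.3 rect 578.6 -77.3 s 78.4 78.1 a 80.0 circ 578.7 -77.5 r 53.4
tin n529 z0.0455 rect c(592.4 -3.2) s(54.1 53.7) a0.7 | circ(592.9 -2.8) r28.0
mill 3011 hullcen 608.1 70.8 rect 608.0 70.7 s 86.3 73.6 a 19.8 circ 607.8 71.1 r 43.2
jar 4280 hullcen 524.0 12.1 rect 523.7 12.1 s 85.1 83.1 a 35.8 circ 524.2 11.8 r 43.2
can 4410 hullcen 582.7 -72.0 rect 582.7 -72.0 s 80.3 85.3 a 79.8 circ 582.9 -72.6 r 56.7
tin n2079 z0.0439 rect c(592.6 -2.0) s(55.2 55.9) a64.1 | circ(592.7 -2.0) r28.4
pan w n2553 z0.0437 rect c(496.3 -259.3) s(32.2 107.1) a76.8 | circ(492.6 -275.0) r53.5
```

Run:
```python
from h import *
def px(m): 
    n,l,st,ce=cv2.connectedComponentsWithStats(m.astype(np.uint8)); i=1+np.argmax(st[1:,4]); return st[i],ce[i].round(1)
for png,npy,boxes in (('top0','top0',{'board':(60,150,200,340)}),('top0','top0',{'can lid':(280,160,330,200)}),('w1','w1',{'board':(350,0,560,290)}),('w1','w1',{'canlid':(50,250,140,330)})):
    im=cv2.imread('pics/%s.png'%png); w=np.load(npy+'.npy'); hsv=cv2.cvtColor(im,cv2.COLOR_BGR2HSV)
    for k,(a,b,c,d) in boxes.items():
        H=hsv[b:d,a:c]; z=w[b:d,a:c,2]
        col=(H[...,1]>80)&(H[...,0]<25)
        dep=(z>.009)&(z<.025) if k=='board' else (z>.105)
        print(png,k,'col',*px(col),'dep',*px(dep))
t=np.load('t3.npy'); im=cv2.imread('pics/t3.png').astype(int)
g=cv2.phaseCorrelate
# depth edges vs colour edges shift
for png in('t3','w3'):
    im=cv2.cvtColor(cv2.imread('pics/%s.png'%png),cv2.COLOR_BGR2GRAY).astype(np.float32); z=np.nan_to_num(np.load(png+'.npy')[...,2]).astype(np.float32)
    e=[np.clip(np.hypot(cv2.Sobel(x,-1,1,0),cv2.Sobel(x,-1,0,1)),0,c) for x,c in((im,150),(z,.05))]
    print(png,cv2.phaseCorrelate(e[0]/150,e[1]/.05,cv2.createHanningWindow((560,420),cv2.CV_32F)))
```

```text
top0 board col [  34   25   88  146 8406] [77.7 97.9] dep [  33   25   88  146 8423] [77.3 97.9]
top0 can lid col [ 12  10  28  24 606] [24.5 21.7] dep [ 10  10  27  27 689] [23.2 22.5]
w1 board col [   18     0   192   273 34147] [116.  129.1] dep [   18     0   192   273 33523] [116.5 129. ]
w1 canlid col [   8   15   70   57 3402] [43.4 42. ] dep [   8   13   82   67 3977] [47.8 44.5]
t3 ((-0.3366967324827215, 0.31759451372184344), 0.4219750976611557)
w3 ((-0.03782730825315639, -0.5561589387612003), 0.4365969679237884)
```

Run:
```python
from h import *
for n,(u,v),r,rad,S in (('t3',(268,182),20,13.3,dict(mill=(237,181),jar=(263,218),can=(301,192))),('w3',(279,270),40,28,dict(mill=(338,263),jar=(289,195),can=(219,242)))):
    w=np.load(n+'.npy'); im=cv2.imread('pics/%s.png'%n); g=cv2.cvtColor(im,cv2.COLOR_BGR2GRAY)
    z=w[v-r:v+r,u-r:u+r,2]; m=((z>.035)&(z<.055)).astype(np.uint8); c=cv2.minEnclosingCircle(cv2.findNonZero(m)); print(n,'tin dep',c[0][0]+u-r,c[0][1]+v-r,c[1])
    k=4; G=cv2.resize(g[v-r-8:v+r+8,u-r-8:u+r+8],None,fx=k,fy=k,interpolation=cv2.INTER_CUBIC)
    h=cv2.HoughCircles(G,cv2.HOUGH_GRADIENT,1,20,param1=100,param2=15,minRadius=int(k*rad*.85),maxRadius=int(k*rad*1.2))
    print('tin col',[(x/k+u-r-8,y/k+v-r-8,q/k) for x,y,q in (h[0][:3] if h is not None else [])])
    q=cv2.GaussianBlur(np.nan_to_num(w[...,2]).astype(np.float32),(5,5),0)
    for nm,(a,b) in S.items():
        rr=24 if n=='t3' else 48; z=q[b-rr:b+rr,a-rr:a+rr]; fl=np.median(q[b-rr-30:b+rr+30,a-rr-30:a+rr+30]); 
        m=((z>fl+.0025)&(z<fl+.012)).astype(np.uint8); N,l,st,ce=cv2.connectedComponentsWithStats(m); i=1+np.argmax(st[1:,4]); print(nm,'floor %.4f'%fl,'dep bbox',st[i][:4]+[a-rr,b-rr,0,0],ce[i]+[a-rr,b-rr])
    hsv=cv2.cvtColor(im,cv2.COLOR_BGR2HSV); m=((hsv[...,1]>90)&(hsv[...,0]<25)).astype(np.uint8); N,l,st,ce=cv2.connectedComponentsWithStats(m)
    for nm,(a,b) in S.items(): i=l[b,a]; print(nm,'col bbox',st[i][:4],ce[i])
    for nm,(a,b) in S.items(): print(w[b,a])
```

```text
t3 tin dep 268.30434799194336 183.10869598388672 13.020822525024414
tin col [(np.float32(269.375), np.float32(182.375), np.float32(13.175))]
mill floor 0.0007 dep bbox [219 164  42  34] [237.18171926 180.69096844]
jar floor 0.0010 dep bbox [244 194  38  43] [262.69628286 217.22121487]
can floor 0.0009 dep bbox [277 172  43  40] [299.3250996  191.68286853]
mill col bbox [  0   0 560 420] [281.53895581 212.81528975]
jar col bbox [245 200  37  36] [262.99618684 217.56148713]
can col bbox [281 173  39  39] [300.07269653 191.76415892]
[0.60530766 0.06702052 0.00251705]
[0.52121519 0.00873159 0.00579319]
[ 0.57967384 -0.07669235  0.00599587]
w3 tin dep 279.0 269.8235282897949 26.333404541015625
tin col [(np.float32(279.375), np.float32(275.625), np.float32(27.3))]
mill floor -0.0006 dep bbox [290 234  84  60] [338.31450281 263.19821606]
jar floor -0.0005 dep bbox [253 160  76  72] [290.67491749 195.36209335]
can floor -0.0007 dep bbox [181 207  77  74] [218.11846294 243.44156435]
mill col bbox [305 234  69  60] [339.0986755  263.72649007]
jar col bbox [253 160  76  73] [290.58002323 195.69245064]
can col bbox [181 207  77  74] [218.13927765 243.61873589]
[0.60256926 0.06715504 0.00475072]
[0.51958741 0.00890801 0.00399971]
[ 0.57587397 -0.07154536  0.00412952]
```

The 2x2 opening kernel shifts the mask by 1 px, so I'll fix that and redo the coaster centres. I'll also get the pan centre.

```bash
sed -i 's/np.ones((2,2)/np.ones((3,3)/' h.py
python3 - <<'E'
from h import *
t=np.load('t3.npy'); w=np.load('w3.npy')
cork('pics/t3.png',t,dict(mill=(237,181),jar=(263,218),can=(301,192)),40); print('tin',blob(t,268,182,.035,.055,20))
cork('pics/w3.png',w,dict(mill=(338,263),jar=(289,195),can=(219,242)),40); print('tin',blob(w,279,270,.035,.055,40))
print(blob(t,105,298,.118,.14,40),'\n',blob(t,140,195,.105,.14,40))
E
```

```text
mill 730 hullcen 605.7 66.4 rect 605.9 66.5 s 77.9 71.3 a 80.2 circ 605.5 66.3 r 39.5
jar 1047 hullcen 522.5 8.7 rect 522.6 8.6 s 80.3 78.5 a 89.1 circ 522.4 8.4 r 40.9
can 1178 hullcen 580.5 -74.8 rect 580.7 -74.8 s 77.9 78.5 a 80.0 circ 580.3 -74.5 r 53.3
tin n529 z0.0455 rect c(592.4 -3.2) s(54.1 53.7) a0.7 | circ(592.9 -2.8) r28.0
mill 3011 hullcen 606.6 69.1 rect 605.3 68.4 s 83.8 73.5 a 19.8 circ 606.1 68.7 r 42.7
jar 4280 hullcen 522.7 10.7 rect 522.2 10.9 s 84.5 83.5 a 88.0 circ 523.0 10.7 r 43.0
can 4411 hullcen 581.0 -73.0 rect 581.4 -73.0 s 80.1 84.5 a 79.6 circ 579.7 -72.4 r 55.7
tin n2079 z0.0439 rect c(592.6 -2.0) s(55.2 55.9) a64.1 | circ(592.7 -2.0) r28.4
n828 z0.1351 rect c(360.4 298.2) s(54.0 55.2) a0.7 | circ(360.5 298.5) r28.3 
 n481 z0.1241 rect c(558.7 261.3) s(44.6 45.3) a74.0 | circ(558.9 261.7) r23.5
```

```bash
python3 -m inch '{"linear":[[-0.08,-0.002,0],[-0.08,-0.002,0],[-0.08,-0.002,0],[0,0,0.09],[0,0,0.09],[0,0,0.09],[0,0,0.09],[0,0,0.08],[0,0,0.06],[0,0,0.03],[0,0,0.02],[0,0,0]],"twist":[[0,0,0],[0,0,0],[0,0,0],[0,0,0],[0,0,0],[0,0,0],[0,0,0],[0,0,0],[0,0,0],[0,0,0],[0,0,0],[0,0,0]],"hand":[1,1,1,1,1,1,1,1,1,1,1,1]}'
python3 -m inch '{"linear":[[0,0,0],[0,0,0],[0,0,0],[0,0,0],[0,0,0],[0,0,0]],"twist":[[0,0,0],[0,0,0],[0,0,0],[0,0,0],[0,0,0],[0,0,0]],"hand":[-1,-1,-1,-1,-1,-1]}'
```

```text
clock: 18.35
position: [0.5924, -0.0018, 0.0823]
eef_rot: [-0.001, -0.001, 1.0, -0.0]
ft_force: [-0.7, -1.3, 0.6]
finger_gap: 0.997
finger_force: 0.0
clock: 18.85
position: [0.5935, -0.0023, 0.0849]
eef_rot: [0.001, -0.0, 1.0, 0.0]
ft_force: [-4.0, 0.2, 11.9]
finger_gap: 0.635
finger_force: 61.4
```

```bash
python3 -m inch '{"linear":[[0,0,-0.03],[0,0,-0.07],[0,0,-0.08],[0,0,-0.07],[0.013,-0.0375,0],[0.0265,-0.0755,0],[0.0265,-0.0755,0],[0.0265,-0.0755,0],[0.0265,-0.0755,0],[0.0265,-0.0755,0],[0.0265,-0.0755,0],[0.0265,-0.0755,0]],"twist":[[0,0,0],[0,0,0],[0,0,0],[0,0,0],[0,0,0],[0,0,0],[0,0,0],[0,0,0],[0,0,0],[0,0,0],[0,0,0],[0,0,0]],"hand":[-1,-1,-1,-1,-1,-1,-1,-1,-1,-1,-1,-1]}'
python3 -m inch '{"linear":[[0.0265,-0.0755,0],[0.0265,-0.0755,0],[0.013,-0.0375,0],[0,0,0],[0,0,0],[0,0,0]],"twist":[[0,0,0],[0,0,0],[0,0,0],[0,0,0],[0,0,0],[0,0,0]],"hand":[-1,-1,-1,-1,-1,-1]}'
python3 - <<'E'
from h import *
s=robot.snapshot('wrist'); save(s,'w4'); w=cloud(s); np.save('w4.npy',w)
print(robot.get_obs()['position'],blob(w,250,250,.038,.055,200))
E
```

```text
clock: 19.85
position: [0.5128, -0.2302, 0.1846]
eef_rot: [0.001, -0.0, 1.0, -0.0]
ft_force: [0.3, -0.4, -0.6]
finger_gap: 0.636
finger_force: 63.6
clock: 20.35
position: [0.4874, -0.3035, 0.1838]
eef_rot: [0.0, -0.0, 1.0, 0.0]
ft_force: [-0.0, 0.8, -2.6]
finger_gap: 0.633
finger_force: 63.6
[ 0.48758139 -0.30320028  0.1836957 ] n17643 z0.0441 rect c(471.3 -304.9) s(93.7 123.4) a0.4 | circ(486.0 -304.8) r61.8
```

View pics/w4.png

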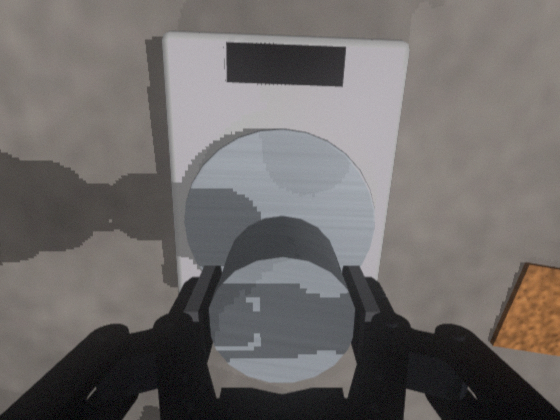

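The wrist view shows the tin held upright with its lid at (281,320), and the pan around (280,222) below it.

```bash
python3 - <<'E'
from h import *
w=np.load('w4.npy'); m=w[270:375,215:348,2]; print(np.nanmedian(m)); print(blob(w,281,320,.135,.16,68))
E
python3 -m inch '{"linear":[[0.003,-0.002,0.05],[0,0,0.05],[0,0,0.02],[0,0,0],[0,0,0]],"twist":[[0,0,0],[0,0,0],[0,0,0],[0,0,0],[0,0,0]],"hand":[-1,-1,-1,-1,-1]}'
```

```text
0.1430150200530143
n15063 z0.1430 rect c(487.3 -304.0) s(56.5 52.1) a1.3 | circ(487.3 -303.5) r28.6
clock: 20.82
position: [0.4861, -0.3046, 0.1355]
eef_rot: [-0.0, -0.001, 1.0, 0.0]
ft_force: [-0.0, -0.5, -0.6]
finger_gap: 0.636
finger_force: 63.6
```

```bash
python3 -m inch '{"linear":[[0,0,0.005],[0,0,0.005],[0,0,0],[0,0,0]],"twist":[[0,0,0],[0,0,0],[0,0,0],[0,0,0]],"hand":[-1,-1,-1,-1]}' | grep -E "pos|ft_"; python3 -m inch '{"linear":[[0,0,0.0025],[0,0,0],[0,0,0]],"twist":[[0,0,0],[0,0,0],[0,0,0]],"hand":[-1,-1,-1]}'| grep -E "pos|ft_"
```

```text
position: [0.4859, -0.3051, 0.1315]
ft_force: [-0.1, -0.4, -1.6]
position: [0.4858, -0.305, 0.1302]
ft_force: [0.7, -0.4, -1.5]
```

```bash
python3 -m inch '{"linear":[[0,0,0.0025],[0,0,0],[0,0,0]],"twist":[[0,0,0],[0,0,0],[0,0,0]],"hand":[-1,-1,-1]}' | grep -E "pos|ft_"; python3 -m inch '{"linear":[[0,0,0.0025],[0,0,0],[0,0,0]],"twist":[[0,0,0],[0,0,0],[0,0,0]],"hand":[-1,-1,-1]}'| grep -E "pos|ft_"
```

```text
position: [0.4858, -0.3051, 0.1299]
ft_force: [-6.6, 4.0, 14.3]
position: [0.4858, -0.3052, 0.1298]
ft_force: [-13.3, 7.7, 34.9]
```

```bash
python3 -m inch '{"linear":[[0,0,-0.003],[0,0,0],[0,0,0],[0,0,0],[0,0,0],[0,0,0],[0,0,0],[0,0,-0.05],[0,0,-0.08],[0,0,-0.09],[0,0,-0.08]],"twist":[[0,0,0],[0,0,0],[0,0,0],[0,0,0],[0,0,0],[0,0,0],[0,0,0],[0,0,0],[0,0,0],[0,0,0],[0,0,0]],"hand":[-1,-1,1,1,1,1,1,1,1,1,1]}'
python3 -m inch '{"linear":[[0.0042,0.0977,0],[0.0042,0.0977,0],[0.0042,0.0977,0],[0.0042,0.0977,0],[0.0042,0.0977,0],[0.0042,0.0977,0],[0.0042,0.0977,0],[0.0042,0.0977,0],[0.0042,0.0977,0],[0.0042,0.0977,0],[0.0042,0.0977,0],[0.0042,0.0977,0]],"twist":[[0,0,0],[0,0,0],[0,0,0],[0,0,0],[0,0,0],[0,0,0],[0,0,0],[0,0,0],[0,0,0],[0,0,0],[0,0,0],[0,0,0]],"hand":[1,1,1,1,1,1,1,1,1,1,1,1]}'
python3 -m inch '{"linear":[[0.0042,0.0977,0],[0.0042,0.0977,0],[0.0042,0.0977,0],[0,0,0],[0,0,0]],"twist":[[0,0,0],[0,0,0],[0,0,0],[0,0,0],[0,0,0]],"hand":[1,1,1,1,1]}'
python3 - <<'E'
from h import *
for n,a,b in(('top',(410,232,.038,.055,50),(410,232,.075,.11,50)),('scene',(190,130,.038,.055,50),(190,130,.075,.11,50))):
    s=robot.snapshot(n); save(s,n+'5'); w=cloud(s); print(n,'pan',blob(w,*a),'\n tin',blob(w,*b))
E
```

```text
clock: 22.82
position: [0.4855, -0.3051, 0.251]
eef_rot: [-0.0, 0.0, 1.0, -0.0]
ft_force: [0.7, 0.2, 0.2]
finger_gap: 0.999
finger_force: 0.0
clock: 23.82
position: [0.465, 0.1658, 0.2495]
eef_rot: [0.0, -0.0, 1.0, 0.0]
ft_force: [0.8, 0.4, -0.5]
finger_gap: 0.998
finger_force: 0.0
clock: 24.23
position: [0.4598, 0.2832, 0.2489]
eef_rot: [-0.0, -0.002, 1.0, -0.0]
ft_force: [0.5, -1.0, -0.7]
finger_gap: 0.997
finger_force: 0.0
top pan n1855 z0.0458 rect c(486.3 -305.0) s(121.8 123.4) a60.8 | circ(486.3 -305.5) r62.4 
 tin n636 z0.0908 rect c(485.6 -305.2) s(55.6 53.0) a89.4 | circ(485.6 -305.4) r28.3
scene pan n1239 z0.0454 rect c(491.1 -299.7) s(116.4 123.0) a49.3 | circ(488.2 -303.3) r63.0 
 tin n500 z0.0898 rect c(487.1 -302.7) s(57.5 55.2) a59.8 | circ(487.1 -303.1) r29.5
```

View pics/scene5.png

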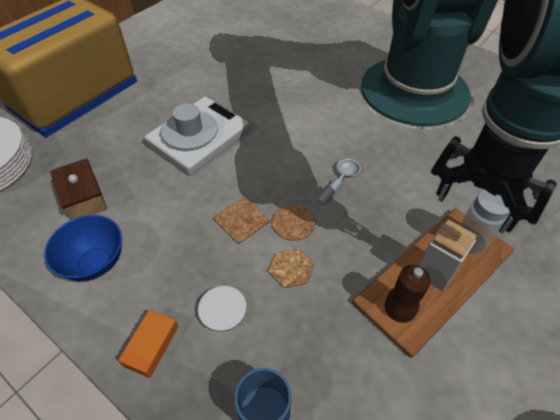

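The tin stands centred on the pan at (187,122), and the three vessels stand on the board. Next the canister goes back.

```bash
python3 -m inch '{"linear":[[0,0,0.05],[0,0,0.08],[0,0,0.07],[0,0,0.04],[0,0,0.01],[0,0,0]],"twist":[[0,0,0],[0,0,0],[0,0,0],[0,0,0],[0,0,0],[0,0,0]],"hand":[1,1,1,1,1,1]}'
python3 -m inch '{"linear":[[0,0,0],[0,0,0],[0,0,0],[0,0,0],[0,0,0],[0,0,0],[0,0,-0.04],[0,0,-0.07],[0,0,-0.08],[0,0,-0.06]],"twist":[[0,0,0],[0,0,0],[0,0,0],[0,0,0],[0,0,0],[0,0,0],[0,0,0],[0,0,0],[0,0,0],[0,0,0]],"hand":[-1,-1,-1,-1,-1,-1,-1,-1,-1,-1]}'
python3 -m inch '{"linear":[[-0.0137,-0.04,0],[-0.0273,-0.0805,0],[-0.0273,-0.0805,0],[-0.0273,-0.0805,0],[-0.0273,-0.0805,0],[-0.0273,-0.0805,0],[-0.0273,-0.0805,0],[-0.0273,-0.0805,0],[-0.0273,-0.0805,0],[-0.0273,-0.0805,0],[-0.0273,-0.0805,0],[-0.0137,-0.04,0]],"twist":[[0,0,0],[0,0,0],[0,0,0],[0,0,0],[0,0,0],[0,0,0],[0,0,0],[0,0,0],[0,0,0],[0,0,0],[0,0,0],[0,0,0]],"hand":[-1,-1,-1,-1,-1,-1,-1,-1,-1,-1,-1,-1]}'
python3 -m inch '{"linear":[[0,0,0],[0,0,0],[0,0,0]],"twist":[[0,0,0],[0,0,0],[0,0,0]],"hand":[-1,-1,-1]}'
python3 - <<'E'
from h import *
s=robot.snapshot('wrist'); save(s,'w6'); w=cloud(s); np.save('w6.npy',w); z=w[250:400,150:410,2]
print(np.nanmedian(z[z>.15])); print(blob(w,281,320,.205,.26,90))
E
```

```text
clock: 24.83
position: [0.4605, 0.2799, 0.1487]
eef_rot: [-0.001, 0.001, 1.0, -0.001]
ft_force: [-0.7, 0.6, 1.7]
finger_gap: 1.003
finger_force: 0.0
clock: 25.67
position: [0.4607, 0.2812, 0.2523]
eef_rot: [0.001, -0.0, 1.0, 0.001]
ft_force: [0.6, -0.2, -2.2]
finger_gap: 0.65
finger_force: 64.6
clock: 26.67
position: [0.5812, -0.0772, 0.2504]
eef_rot: [0.001, 0.002, 1.0, -0.001]
ft_force: [-1.0, 0.1, -2.7]
finger_gap: 0.647
finger_force: 64.5
clock: 26.92
position: [0.5806, -0.0721, 0.2497]
eef_rot: [0.0, -0.0, 1.0, 0.0]
ft_force: [0.2, 0.1, -1.4]
finger_gap: 0.647
finger_force: 64.5
0.22549944560114163
n26963 z0.2254 rect c(575.1 -72.6) s(66.8 47.1) a88.4 | circ(575.5 -72.5) r35.5
```

View pics/w6.png

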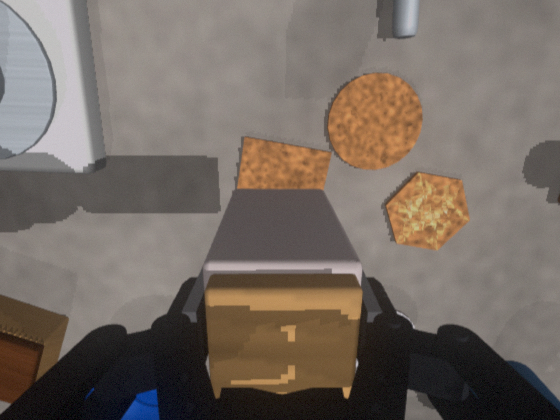

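The canister is held square and upright above its square coaster; its lid spans rows 277–390. I'll check its x offset in the grip.

Run:
```python
from h import *
w=np.load('w6.npy')
for v in list(range(195,300,8))+list(range(370,400,4)): print(v,w[v,255].round(4))
m=(w[...,2]>.222)&(w[...,2]<.23); m[:,:212]=0; m[:,352:]=0; x=w[m]; print('lid x',np.percentile(x[:,0],[.5,99.5]),'y',np.percentile(x[:,1],[.5,99.5]))
```

```text
195 [ 0.552  -0.0868  0.1325]
203 [ 0.5521 -0.0858  0.1471]
211 [ 0.5519 -0.0848  0.1609]
219 [ 0.5523 -0.0841  0.1712]
227 [ 0.5523 -0.0834  0.1813]
235 [ 0.552  -0.0827  0.1908]
243 [ 0.5526 -0.0822  0.1974]
251 [ 0.5526 -0.0817  0.2045]
259 [ 0.5527 -0.0813  0.2108]
267 [ 0.5545 -0.0811  0.2133]
275 [ 0.5553 -0.0809  0.2173]
283 [ 0.5554 -0.0805  0.2222]
291 [ 0.5563 -0.0803  0.2255]
299 [ 0.5594 -0.0804  0.2251]
370 [ 0.5857 -0.0809  0.2264]
374 [ 0.5878 -0.081   0.2261]
378 [ 0.5891 -0.081   0.2264]
382 [ 0.592  -0.0812  0.2252]
386 [ 0.5929 -0.0811  0.226 ]
390 [nan nan nan]
394 [ 0.5698 -0.0788  0.2513]
398 [ 0.5698 -0.0787  0.2526]
lid x [0.55512314 0.59597812] y [-0.09493621 -0.04902132]
```

```bash
python3 -m inch '{"linear":[[-0.0013,-0.0025,0.05],[0,0,0.08],[0,0,0.08],[0,0,0.045],[0,0,0.015],[0,0,0],[0,0,0]],"twist":[[0,0,0],[0,0,0],[0,0,0],[0,0,0],[0,0,0],[0,0,0],[0,0,0]],"hand":[-1,-1,-1,-1,-1,-1,-1]}' | grep -E "pos|ft_"; python3 -m inch '{"linear":[[0,0,0.0025],[0,0,0],[0,0,0]],"twist":[[0,0,0],[0,0,0],[0,0,0]],"hand":[-1,-1,-1]}'| grep -E "pos|ft_"; python3 -m inch '{"linear":[[0,0,0.0025],[0,0,0],[0,0,0]],"twist":[[0,0,0],[0,0,0],[0,0,0]],"hand":[-1,-1,-1]}'| grep -E "pos|ft_"
```

```text
position: [0.5813, -0.073, 0.1417]
ft_force: [0.9, -0.3, -1.5]
position: [0.5813, -0.0734, 0.1407]
ft_force: [-0.4, 0.6, -2.4]
position: [0.5814, -0.0737, 0.1397]
ft_force: [-2.0, 1.6, 5.5]
```

```bash
python3 -m inch '{"linear":[[0,0,0],[0,0,0],[0,0,0],[0,0,0],[0,0,0],[0,0,-0.04],[0,0,-0.08],[0,0,-0.09],[0,0,-0.065]],"twist":[[0,0,0],[0,0,0],[0,0,0],[0,0,0],[0,0,0],[0,0,0],[0,0,0],[0,0,0],[0,0,0]],"hand":[1,1,1,1,1,1,1,1,1]}'
python3 -m inch '{"linear":[[0.0056,0.0841,0],[0.0056,0.0841,0],[0.0056,0.0841,0],[0.0056,0.0841,0],[0.0056,0.0841,0],[0.0056,0.0841,0],[0.0056,0.0841,0],[0.0056,0.0841,0],[0.0056,0.0841,0],[0.0056,0.0841,0],[0,0,0],[0,0,0]],"twist":[[0,0,0],[0,0,0],[0,0,0],[0,0,0],[0,0,0],[0,0,0],[0,0,0],[0,0,0],[0,0,0],[0,0,0],[0,0,0],[0,0,0]],"hand":[1,1,1,1,1,1,1,1,1,1,1,1]}'
python3 - <<'E'
from h import *
s=robot.snapshot('top'); w=cloud(s); print('can',blob(w,303,182,.112,.125)); s=robot.snapshot('scene');w=cloud(s); print('can',blob(w,240,183,.112,.125))
E
```

```text
clock: 28.8
position: [0.5814, -0.074, 0.2518]
eef_rot: [0.001, 0.0, 1.0, -0.0]
ft_force: [0.1, -0.6, 0.7]
finger_gap: 1.0
finger_force: 0.0
clock: 29.8
position: [0.5581, 0.2645, 0.2489]
eef_rot: [-0.0, -0.002, 1.0, -0.0]
ft_force: [0.5, -0.1, -0.3]
finger_gap: 1.003
finger_force: 0.0
can n650 z0.1174 rect c(580.8 -74.9) s(49.9 50.6) a89.9 | circ(580.3 -74.6) r33.7
can n658 z0.1172 rect c(582.2 -72.0) s(51.1 51.9) a89.5 | circ(582.4 -71.1) r33.5
```

```bash
python3 -m inch '{"linear":[[0,0,0.05],[0,0,0.08],[0,0,0.07],[0,0,0.04],[0,0,0.006],[0,0,0]],"twist":[[0,0,0],[0,0,0],[0,0,0],[0,0,0],[0,0,0],[0,0,0]],"hand":[1,1,1,1,1,1]}'
python3 -m inch '{"linear":[[0,0,0],[0,0,0],[0,0,0],[0,0,0],[0,0,0],[0,0,0],[0,0,-0.04],[0,0,-0.07],[0,0,-0.08],[0,0,-0.06]],"twist":[[0,0,0],[0,0,0],[0,0,0],[0,0,0],[0,0,0],[0,0,0],[0,0,0],[0,0,0],[0,0,0],[0,0,0]],"hand":[-1,-1,-1,-1,-1,-1,-1,-1,-1,-1]}'
python3 -m inch '{"linear":[[-0.0085,-0.035,0],[-0.0168,-0.0695,0],[-0.0168,-0.0695,0],[-0.0168,-0.0695,0],[-0.0168,-0.0695,0],[-0.0168,-0.0695,0],[-0.0168,-0.0695,0],[-0.0085,-0.035,0],[0,0,0],[0,0,0],[0,0,0]],"twist":[[0,0,0],[0,0,0],[0,0,0],[0,0,0],[0,0,0],[0,0,0],[0,0,0],[0,0,0],[0,0,0],[0,0,0],[0,0,0]],"hand":[-1,-1,-1,-1,-1,-1,-1,-1,-1,-1,-1]}'
python3 - <<'E'
from h import *
s=robot.snapshot('wrist'); save(s,'w7'); w=cloud(s); np.save('w7.npy',w); print(robot.get_obs()['position'],blob(w,281,330,.206,.222,60)); print(blob(w,281,330,.226,.245,60))
E
```

```text
clock: 30.4
position: [0.5589, 0.2612, 0.1505]
eef_rot: [-0.0, 0.001, 1.0, -0.001]
ft_force: [0.5, -0.0, 0.3]
finger_gap: 1.0
finger_force: 0.0
clock: 31.23
position: [0.5589, 0.2626, 0.2536]
eef_rot: [0.001, -0.0, 1.0, 0.0]
ft_force: [-0.2, 0.7, -0.3]
finger_gap: 0.523
finger_force: 61.7
clock: 32.15
position: [0.6057, 0.0684, 0.2508]
eef_rot: [-0.0, -0.0, 1.0, 0.0]
ft_force: [-0.3, 1.2, -2.4]
finger_gap: 0.524
finger_force: 61.7
[0.60563827 0.06877674 0.25078212] n5672 z0.2173 rect c(603.9 68.2) s(43.4 45.0) a0.4 | circ(605.1 68.0) r25.2
n1834 z0.2339 rect c(605.0 68.3) s(13.6 14.4) a68.0 | circ(605.3 68.3) r7.5
```

View pics/w7.png

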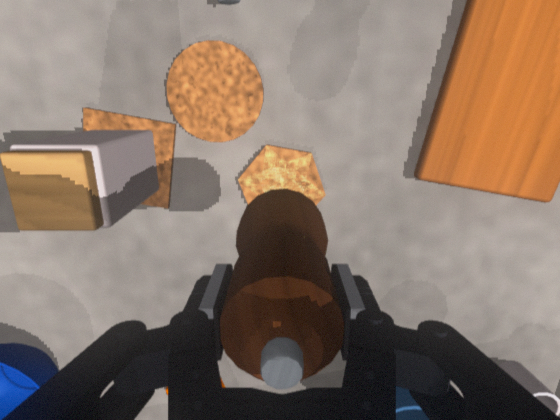

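The mill is held upright over its hexagonal coaster, its axis about 1 mm short in x.

```bash
python3 -m inch '{"linear":[[-0.002,0.0008,0.05],[0,0,0.08],[0,0,0.08],[0,0,0.045],[0,0,0.012],[0,0,0],[0,0,0]],"twist":[[0,0,0],[0,0,0],[0,0,0],[0,0,0],[0,0,0],[0,0,0],[0,0,0]],"hand":[-1,-1,-1,-1,-1,-1,-1]}' | grep -E "pos|ft_"; python3 -m inch '{"linear":[[0,0,0.003],[0,0,0],[0,0,0]],"twist":[[0,0,0],[0,0,0],[0,0,0]],"hand":[-1,-1,-1]}'| grep -E "pos|ft_"; python3 -m inch '{"linear":[[0,0,0.0025],[0,0,0],[0,0,0]],"twist":[[0,0,0],[0,0,0],[0,0,0]],"hand":[-1,-1,-1]}'| grep -E "pos|ft_"
```

```text
position: [0.6067, 0.069, 0.1443]
ft_force: [0.4, 0.2, -1.8]
position: [0.6067, 0.0685, 0.1431]
ft_force: [0.4, 0.2, -1.0]
position: [0.6069, 0.0683, 0.1424]
ft_force: [-2.3, 0.1, 4.9]
```

```bash
python3 -m inch '{"linear":[[0,0,0],[0,0,0],[0,0,0],[0,0,0],[0,0,0],[0,0,-0.04],[0,0,-0.08],[0,0,-0.09],[0,0,-0.065]],"twist":[[0,0,0],[0,0,0],[0,0,0],[0,0,0],[0,0,0],[0,0,0],[0,0,0],[0,0,0],[0,0,0]],"hand":[1,1,1,1,1,1,1,1,1]}'
python3 -m inch '{"linear":[[0.0619,0.0585,0],[0.0619,0.0585,0],[0.0619,0.0585,0],[0.0619,0.0585,0],[0.0619,0.0585,0],[0.0619,0.0585,0],[0.0619,0.0585,0],[0.0619,0.0585,0],[0.0619,0.0585,0],[0.0619,0.0585,0],[0,0,0],[0,0,0]],"twist":[[0,0,0],[0,0,0],[0,0,0],[0,0,0],[0,0,0],[0,0,0],[0,0,0],[0,0,0],[0,0,0],[0,0,0],[0,0,0],[0,0,0]],"hand":[1,1,1,1,1,1,1,1,1,1,1,1]}'
python3 - <<'E'
from h import *
s=robot.snapshot('top'); w=cloud(s); print('mill',blob(w,235,172,.106,.13)); s=robot.snapshot('scene');w=cloud(s); print('mill',blob(w,292,230,.106,.13))
E
```

```text
clock: 34.03
position: [0.607, 0.068, 0.2545]
eef_rot: [0.001, 0.0, 1.0, 0.0]
ft_force: [0.1, 0.3, 0.1]
finger_gap: 0.998
finger_force: 0.0
clock: 35.03
position: [0.3579, 0.3032, 0.252]
eef_rot: [-0.0, -0.002, 1.0, 0.0]
ft_force: [-0.2, -0.8, -1.5]
finger_gap: 1.004
finger_force: 0.0
mill n401 z0.1150 rect c(605.9 68.2) s(43.3 43.8) a1.6 | circ(606.7 67.5) r22.9
mill n526 z0.1147 rect c(608.7 69.8) s(43.9 45.4) a7.2 | circ(608.5 70.6) r23.6
```

```bash
python3 -m inch '{"linear":[[-0.0025,0,0.05],[0,0,0.08],[0,0,0.07],[0,0,0.04],[0,0,0.014],[0,0,0]],"twist":[[0,0,0],[0,0,0],[0,0,0],[0,0,0],[0,0,0],[0,0,0]],"hand":[1,1,1,1,1,1]}'
python3 -m inch '{"linear":[[0,0,0],[0,0,0],[0,0,0],[0,0,0],[0,0,0],[0,0,0],[0,0,-0.04],[0,0,-0.07],[0,0,-0.08],[0,0,-0.06]],"twist":[[0,0,0],[0,0,0],[0,0,0],[0,0,0],[0,0,0],[0,0,0],[0,0,0],[0,0,0],[0,0,0],[0,0,0]],"hand":[-1,-1,-1,-1,-1,-1,-1,-1,-1,-1]}'
python3 -m inch '{"linear":[[-0.0204,-0.0365,0],[-0.0408,-0.0731,0],[-0.0408,-0.0731,0],[-0.0408,-0.0731,0],[-0.0408,-0.0731,0],[-0.0408,-0.0731,0],[-0.0408,-0.0731,0],[-0.0408,-0.0731,0],[-0.0408,-0.0731,0],[-0.0408,-0.0731,0],[-0.0204,-0.0365,0],[0,0,0]],"twist":[[0,0,0],[0,0,0],[0,0,0],[0,0,0],[0,0,0],[0,0,0],[0,0,0],[0,0,0],[0,0,0],[0,0,0],[0,0,0],[0,0,0]],"hand":[-1,-1,-1,-1,-1,-1,-1,-1,-1,-1,-1,-1]}'
python3 -m inch '{"linear":[[0,0,0],[0,0,0]],"twist":[[0,0,0],[0,0,0]],"hand":[-1,-1]}'
python3 - <<'E'
from h import *
s=robot.snapshot('wrist'); save(s,'w8'); w=cloud(s); np.save('w8.npy',w); z=w[280:380,230:330,2]; t=np.nanmedian(z); print(robot.get_obs()['position'],t)
m=(abs(w[...,2]-t)<.004); m[:,:190]=0; m[:,370:]=0; n,l,st,ce=cv2.connectedComponentsWithStats(m.astype(np.uint8)); p=w[l==l[330,281]]; print(len(p),np.percentile(p[:,0],[.2,99.8]),np.percentile(p[:,1],[.2,99.8]))
E
```

```text
clock: 35.63
position: [0.3604, 0.301, 0.1494]
eef_rot: [-0.001, 0.001, 1.0, -0.001]
ft_force: [0.0, -0.5, -0.1]
finger_gap: 1.001
finger_force: 0.0
clock: 36.47
position: [0.3603, 0.302, 0.2532]
eef_rot: [0.001, -0.0, 1.0, 0.001]
ft_force: [0.1, 0.7, -3.9]
finger_gap: 0.683
finger_force: 66.3
clock: 37.47
position: [0.5246, 0.0058, 0.2513]
eef_rot: [0.001, 0.002, 1.0, -0.001]
ft_force: [-0.3, -0.7, -3.3]
finger_gap: 0.684
finger_force: 66.2
clock: 37.63
position: [0.523, 0.0103, 0.2507]
eef_rot: [0.0, -0.0, 1.0, 0.0]
ft_force: [-0.4, -0.2, -3.1]
finger_gap: 0.684
finger_force: 66.2
[0.52296885 0.01062794 0.25066723] 0.23337412747057779
14769 [0.49455537 0.53303663] [-0.01444547  0.03640226]
```

View pics/w8.png

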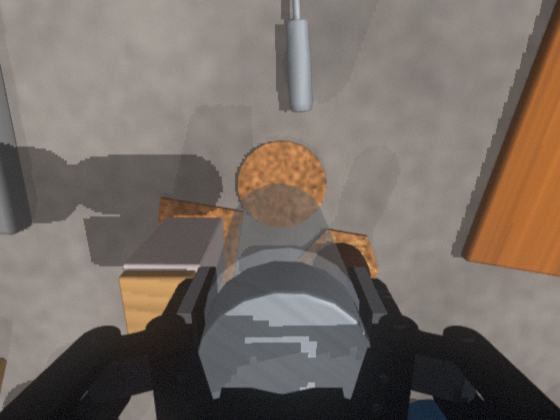

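The jar is held upright over the round coaster at (281,185), its lid's near edge putting its centre at x ≈ 522.5 mm.

```bash
python3 -m inch '{"linear":[[0.0005,-0.001,0.05],[0,0,0.08],[0,0,0.08],[0,0,0.045],[0,0,0.014],[0,0,0],[0,0,0]],"twist":[[0,0,0],[0,0,0],[0,0,0],[0,0,0],[0,0,0],[0,0,0],[0,0,0]],"hand":[-1,-1,-1,-1,-1,-1,-1]}' | grep -E "pos|ft_"; python3 -m inch '{"linear":[[0,0,0.003],[0,0,0],[0,0,0]],"twist":[[0,0,0],[0,0,0],[0,0,0]],"hand":[-1,-1,-1]}'| grep -E "pos|ft_"; python3 -m inch '{"linear":[[0,0,0.0025],[0,0,0],[0,0,0]],"twist":[[0,0,0],[0,0,0],[0,0,0]],"hand":[-1,-1,-1]}'| grep -E "pos|ft_"
```

```text
position: [0.5232, 0.01, 0.1432]
ft_force: [-0.6, 1.2, -2.8]
position: [0.5232, 0.0097, 0.1419]
ft_force: [0.1, -0.6, -3.2]
position: [0.5234, 0.0095, 0.1412]
ft_force: [-2.8, -0.2, 9.0]
```

Contact. I'll release, rise and retreat towards the board, then check.

```bash
python3 -m inch '{"linear":[[0,0,0],[0,0,0],[0,0,0],[0,0,0],[0,0,0],[0,0,-0.04],[0,0,-0.08],[0,0,-0.09],[0,0,-0.09]],"twist":[[0,0,0],[0,0,0],[0,0,0],[0,0,0],[0,0,0],[0,0,0],[0,0,0],[0,0,0],[0,0,0]],"hand":[1,1,1,1,1,1,1,1,1]}'
python3 -m inch '{"linear":[[0.03,0.08,0],[0.03,0.08,0],[0.03,0.08,0],[0.03,0.08,0],[0.03,0.08,0],[0.03,0.08,0],[0.03,0.08,0],[0.03,0.08,0],[0.03,0.08,0],[0,0,0],[0,0,0]],"twist":[[0,0,0],[0,0,0],[0,0,0],[0,0,0],[0,0,0],[0,0,0],[0,0,0],[0,0,0],[0,0,0],[0,0,0],[0,0,0]],"hand":[1,1,1,1,1,1,1,1,1,1,1]}'
python3 - <<'E'
from h import *
s=robot.snapshot('top'); w=cloud(s)
for n,a in dict(jar=(264,210,.108,.13),can=(303,182,.112,.125),mill=(235,172,.106,.13),tin=(410,232,.075,.11,50)).items(): print(n,blob(w,*a))
s=robot.snapshot('scene'); save(s,'s9')
E
```

```text
clock: 39.52
position: [0.5227, 0.0091, 0.2617]
eef_rot: [-0.001, 0.0, 1.0, -0.0]
ft_force: [0.5, 0.2, 0.1]
finger_gap: 0.996
finger_force: 0.0
clock: 40.43
position: [0.4142, 0.2989, 0.2603]
eef_rot: [-0.0, -0.002, 1.0, -0.0]
ft_force: [1.1, -0.5, -0.1]
finger_gap: 1.0
finger_force: 0.0
jar n655 z0.1254 rect c(521.5 7.0) s(54.1 53.8) a89.7 | circ(522.2 7.5) r27.8
can n652 z0.1174 rect c(580.6 -75.0) s(49.8 50.9) a89.4 | circ(580.3 -74.8) r33.6
mill n403 z0.1150 rect c(605.9 68.3) s(43.0 44.0) a1.7 | circ(606.4 67.5) r22.8
tin n638 z0.0907 rect c(485.7 -305.4) s(55.6 53.1) a89.7 | circ(485.5 -306.0) r28.5
```

View pics/s9.png

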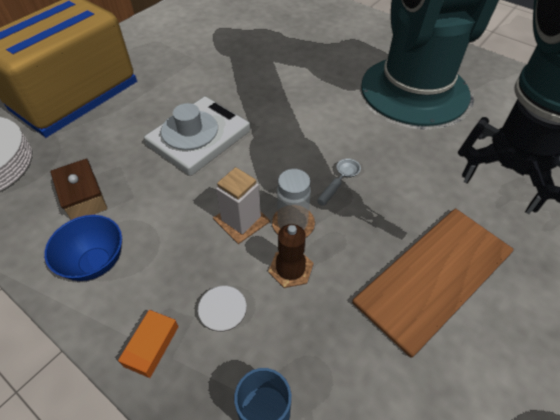

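Tin on the pan at (187,120), and the jar, canister and mill on their coasters at (294,190), (239,200) and (291,250). All stand upright within about 1.5 mm of the coaster centres in the same camera, and the gripper is clear of everything. Handing in.

```bash
python3 -c "
from plant import robot
print(robot.close_job())"
```

```text
the job is handed in; nothing more can be done
None
```

The job is handed in: the tin is on the scale's pan within about 1 mm of centre, and the jar, canister and mill are back within about 1.5 mm of their coasters' centres, all upright and let go, in about 40 s of the 138 s allowed.

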